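# Take the red brush off the drying rack and put it to soak

### The arm

A 7-joint arm with a two-finger parallel gripper is mounted at the origin on the work surface. World frame = base frame: x ahead of the robot, y to its left, z up, the work surface at z = 0. Lengths are in m, angles in rad, forces in N, time in s.
With the tool pointing down it reaches from about 0.425 to 0.95 m from the base axis. Payload 16.7 kg.
Tool frame: the origin (TCP) lies midway between the tips of the shut fingers; the grasp point (between the pads) lies bot.tcp_to_grasp behind it (bot.tcp_to_grasp is the distance from the TCP to the grasp point, in m); z points along the fingers, y is the line along which they close (so a half turn about z gives the same grasp; the last joint's range is limited). The gripper opens to 94 mm and grips with 3 to 60 N. Pads are 16 mm wide; open, the fingers measure 119 mm over their backs; the gripper's body (75 mm by 177 mm) begins 78 mm behind the grasp point.
Start: joints at [-1.415, 0.426, 0.074, 1.606, -0.034, 1.111, -0.067], TCP at [0.203, 0.644, 0.205] pointing down, gripper open.
Joint ranges: [-2.85, 2.85], [-0.5, 2.14], [-1.23, 1.37], [0.21, 2.46], [-1.02, 4.16], [0.16, 2.05], [-2.73, 2.73]. Speed limits (rad/s): [1.89, 1.89, 2.39, 2.39, 3.01, 3.01, 3.01].

### API

Orientations are given as a rotation vector (axis times angle).
In Python, from bench import bot gives the robot as it stands. The module is installed in compiled form; this text tells all that it offers.
- The arm moves only by the shell command python3 -m pendant 'ROWS' [FORCE]. ROWS is JSON, a list of rows, each an object of numbers: "hand": the finger opening in mm, from 0 to 94; "dx", "dy", "dz": the shift along the tool's x, y, z in mm; "turn": the turn about the tool's z in rad. A call has 1 to 12 rows; each row is the pose to reach, as a shift and turn from the pose commanded when the call began, along the tool's axes at that moment; what a row does not reach only later rows make up. A row lasts 1/12 s, in which the tool goes at most 41.7 mm and 7.16 degrees, less where a joint would pass 70% of its speed; a pose out of reach is approached as far as the arm can. A call with a gripper value outside its range is refused whole. The fingers move at their own pace and stop on an object; FORCE is the grip in N (left out, the last holds). Time passes only in rows, so rows that repeat a pose let the fingers close. It gives the time, the measured TCP pose, the force, the opening and the grip force at its end, in the units of the state.
- bot.get_obs(): the state, without advancing time (a new reading comes with each control period).
- bot.grab_frame(name): name is "scene" or "top" or "wrist"; returns the picture (400x640x3 uint8, red, green, blue); there is no depth.
- bot.camera_model(name): a dict with "fx", "fy", "cx", "cy" (pixels), "k1" (the pictures are not rectified: a ray, as slopes to the right and down, at radius r is drawn at 1 + k1 r^2 times it, then the intrinsics apply), "cam_to_world" (4x4, takes a point from camera to world coordinates). Camera axes: x right, y down, z forward; pixel columns grow to the right and rows downward; lengths in m; the calibration is good to about 2 mm. A picture is of the moment at which its call begins: read the wrist's pose just before it. camera_model takes no time and is no camera call; for the wrist camera it gives the pose at the moment of the call.
- bot.sign_off(): hands the job in; it is judged then, once.
The state is a dict: "clock": time; "joint_pos": joint angles; "qd": joint speeds; "tau": joint torques, N m; "position": TCP position; "ee_rot": TCP orientation; "ft_force": force on the tool from outside, world axes, zero at the start; "torque": the same for the moment, N m; "opening": opening from 0.0 (shut) to 1.0 (fully open); "grasp_force": force on a finger pad.
Only numpy, scipy, OpenCV 4.12 (cv2) and the standard library are available. Lean on these libraries where they do the work, as an engineer would, in place of code of your own. Each camera call takes 0.05 s, during which the arm holds its last target. There are 200 camera calls.

### The job

Lift the red-handled brush up and off its hook on the drying rack and stand it, bristles down, in the white rinse pot, lowering it in without dropping it. Leave the other two tools hanging as they are and the pot and the blue tin standing where they are.

Things in the scene. Friction and masses are not known exactly. Their poses are not given: they have to be found in the camera images.
- red_brush: Rigid flat brush, red handle, 180 mm long, about 90 g. Origin: underside of its bristles; +z along it to the handle's end, y its width, x its thickness. Starts hanging upright on one of the hooks, bristles down, width parallel to the crossbar. Head z 0-78 mm, 50 wide, 18 thick; handle 24 wide to z 122, then 30 wide to the end, 14 thick. Hanging slot through x: z 136-170 mm, 14 wide.
- red_slot (a point): Middle of the upper edge of the red brush's slot, which rests on the hook: 170 mm above its origin, 10 mm below the handle's end. The handle's end can be pinched across its 30 mm width from above, a finger on each side of the hook.
- blue_brush: The same brush with a blue handle, same size and axes; hangs on another hook and must stay there.
- scraper: A scraper with a black handle like the brushes' (same slot, 180 mm long, blade 50 mm wide); origin under the blade, +z up to the handle's end. Hangs on another hook and must stay there.
- rack: Pale wooden rack fixed to the table. Origin on the table under the crossbar's middle; z up, y along the crossbar. Its three hooks point along its own +x, roughly away from the robot (yaw within 0.3 rad). Foot 300 mm wide, 15 high, x -35 to 95 mm; crossbar 18 mm thick (x +-9), z 191 to 225 mm; 18 mm end posts at y +-141 mm. Hooks at y +100, 0, -100 mm.
- rinse_pot: White open rinse pot, empty, loose, about 0.4 kg, 95 mm tall, round, outside radius 46 mm at the foot and 50 mm at the rim, inside radius 42 to 46 mm. Origin: centre of its underside; +z up; the inner floor is 6 mm above it.
- blue_tin: Blue open paint tin, 90 mm across and 85 mm tall; not the pot that is wanted. Origin: centre of its underside.
- hook0 (a point): On top of hook 0 (rack y +100 mm), at rack x 30, z 214 mm. An 8 mm round steel bar, level to rack x 46 mm, then bent 45 degrees up to a tip at x 58, top z 226 mm. A tool comes off by going up 12 to 27 mm, then out along the rack's +x by 50 mm or more, clear in front of its neighbours.
- hook1 (a point): On top of hook 1 (rack y +0 mm), at rack x 30, z 214 mm. An 8 mm round steel bar, level to rack x 46 mm, then bent 45 degrees up to a tip at x 58, top z 226 mm. A tool comes off by going up 12 to 27 mm, then out along the rack's +x by 50 mm or more, clear in front of its neighbours.
- hook2 (a point): On top of hook 2 (rack y -100 mm), at rack x 30, z 214 mm. An 8 mm round steel bar, level to rack x 46 mm, then bent 45 degrees up to a tip at x 58, top z 226 mm. A tool comes off by going up 12 to 27 mm, then out along the rack's +x by 50 mm or more, clear in front of its neighbours.
Things that resemble listed ones, but are neither listed nor needed, are in the scene too. What is meant by the red_brush is not purple, and is the smaller of those in its own colour.

How it is judged:
By the outcome, as a careful person would: the job done as asked, in the order asked, and still so for the second after the job is handed in, with the robot touching nothing.
It also fails if it takes over 48 s, if anything falls off the work surface, if the arm or the gripper's body presses on something with over 40 N, if the wrist force passes 120 N, or if a joint passes its speed limit or range.

## Working session

There is one attempt and no reset: what is moved stays moved. The work goes in short steps, Python scripts to look and compute and a shell command to move; the robot and the scene stay as the last step left them, time stands still between calls to the robot, and variables do not carry over. Pictures are saved under pics/ and viewed, at most 10 in all, crops included, and the job is handed in when it is done.

```bash
mkdir -p pics; cat > h.py <<'E'
import numpy as np, cv2
from bench import bot
from scipy.spatial.transform import Rotation as R
def ray(name,u,v,M=None):
    m=M or bot.camera_model(name)
    K=np.array([[m["fx"],0,m["cx"]],[0,m["fy"],m["cy"]],[0,0,1.]])
    p=cv2.undistortPoints(np.array([[[u,v]]],float),K,np.array([m["k1"],0,0,0.]))[0,0]
    T=np.array(m["cam_to_world"]); return T[:3,3],T[:3,:3]@np.array([p[0],p[1],1])
def onz(name,u,v,z,M=None):
    o,d=ray(name,u,v,M); return o+d*(z-o[2])/d[2]
def tri(a,b):
    (o1,d1),(o2,d2)=a,b
    A=np.stack([d1,-d2],1); s=np.linalg.lstsq(A,o2-o1,rcond=None)[0]
    p,q=o1+d1*s[0],o2+d2*s[1]; return (p+q)/2,np.linalg.norm(p-q)
def proj(name,P,M=None):
    m=M or bot.camera_model(name); T=np.linalg.inv(np.array(m["cam_to_world"]))
    p=T[:3,:3]@np.array(P)+T[:3,3]; s=p[:2]/p[2]; s=s*(1+m["k1"]*(s@s))
    return s*[m["fx"],m["fy"]]+[m["cx"],m["cy"]]
def save(name,f):
    im=bot.grab_frame(name); cv2.imwrite("pics/"+f,im[:,:,::-1]); return im
E
python3 - <<'E'
from h import *
for n in("scene","top"):
    save(n,n+"0.png"); m=bot.camera_model(n); print(n,np.round(m["cam_to_world"],3).tolist(),m["fx"],m["k1"])
o=bot.get_obs();print(o,bot.tcp_to_grasp, R.from_rotvec(o["ee_rot"]).as_matrix().round(3))
E
```

```text
scene [[0.596, 0.513, -0.618, 1.245], [0.803, -0.37, 0.467, -0.579], [0.011, -0.774, -0.633, 0.895], [0.0, 0.0, 0.0, 1.0]] 498.4090818333962 -0.02928542410659509
top [[0.018, -0.998, 0.06, 0.44], [-1.0, -0.017, 0.015, -0.011], [-0.014, -0.06, -0.998, 1.103], [0.0, 0.0, 0.0, 1.0]] 407.7917704326567 0.02503597213851647
{'clock': 0.1, 'joint_pos': array([-1.41445996,  0.42662645,  0.07390219,  1.60650718, -0.03408577,
        1.11081325, -0.06709291]), 'qd': array([ 0.0028225 , -0.00198977, -0.00032305, -0.00110008, -0.00048111,
       -0.00042185, -0.00138394]), 'tau': array([ 8.18035769e-03, -9.37464237e+01,  3.67779069e+00, -4.55041730e+01,
       -4.82858391e-02,  1.69834663e-02, -3.70196221e-05]), 'position': array([0.20318181, 0.64329805, 0.20489162]), 'ee_rot': array([-4.78623243e-01, -3.10485692e+00,  1.71562688e-03]), 'ft_force': array([-0.3046872 , -0.06716137, -0.63611629]), 'torque': array([ 0.0397388 , -0.02276236,  0.03621734]), 'grasp_force': 0.0, 'opening': 1.0010816403033949} 0.0188 [[-0.954  0.301 -0.   ]
 [ 0.301  0.954 -0.001]
 [-0.    -0.001 -1.   ]]
```

View pics/scene0.png

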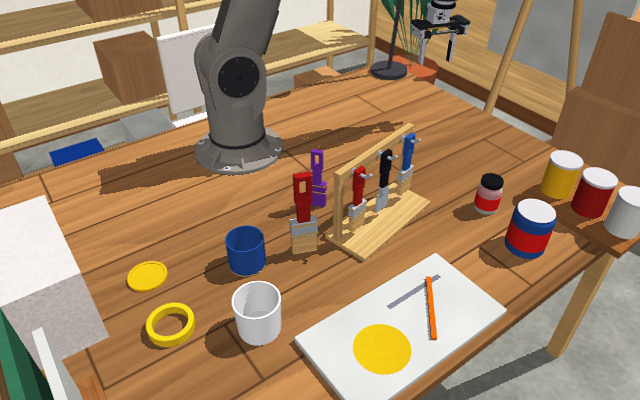

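View pics/top0.png

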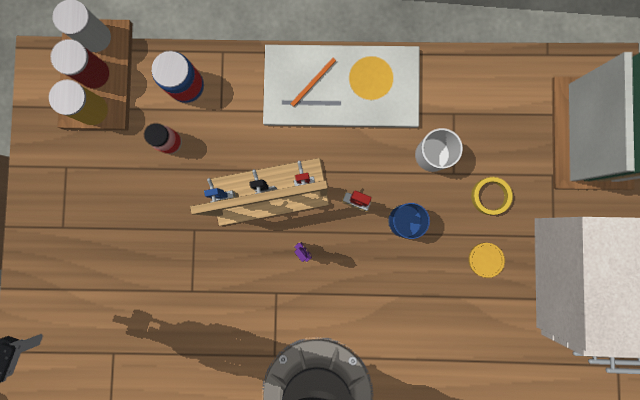

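Two red brushes are candidates. One hangs on the end hook at scene (358,185) / top (303,178). The other is larger and stands on the table at scene (303,200) / top (358,199). The purple one at scene (318,175) is ruled out. The hanging, smaller one fits, and I'll confirm it in a crop while measuring.

```bash
cat > meas.py <<'E'
from h import *
S=cv2.imread("pics/scene0.png");T=cv2.imread("pics/top0.png")
a=cv2.resize(S[110:270,270:430],(480,480),interpolation=cv2.INTER_CUBIC)
b=cv2.resize(T[120:240,180:260+120],None,fx=1.6,fy=1.6) 
b=cv2.resize(T[140:240,290:390],(300,300),interpolation=cv2.INTER_CUBIC)
c=np.zeros((480,780,3),np.uint8);c[:,:480]=a;c[:300,480:]=b;cv2.imwrite("pics/crop.png",c)
def comps(I,f,amin=25):
    h=cv2.cvtColor(I,cv2.COLOR_BGR2HSV).astype(int);m=f(h[...,0],h[...,1],h[...,2]).astype(np.uint8)
    n,l,s,ce=cv2.connectedComponentsWithStats(m)
    return [(ce[i].round(1).tolist(),s[i].tolist()) for i in range(1,n) if s[i,4]>amin]
red=lambda h,s,v:((h<5)|(h>172))&(s>170)&(v>70)
print("S red",comps(S,red));print("T red",comps(T,red))
wh=lambda h,s,v:(s<40)&(v>90)
print("T white",[c for c in comps(T,wh,150) if 400<c[0][0]<480 and 110<c[0][1]<190]);print("S white",[c for c in comps(S,wh,150) if 220<c[0][0]<290 and 270<c[0][1]<350])
bl=lambda h,s,v:(h>100)&(h<125)&(s>120)&(v>40)
print("T blue",comps(T,bl));print("S blue",comps(S,bl))
E
python3 meas.py
```

```text
S red [([358.0, 185.1], [353, 166, 12, 40, 354]), ([302.6, 196.1], [293, 172, 19, 51, 709]), ([590.9, 200.8], [571, 180, 42, 38, 939]), ([486.1, 203.2], [474, 193, 27, 18, 275]), ([526.0, 239.6], [506, 218, 46, 35, 778])]
T red [([189.6, 89.2], [168, 69, 33, 31, 321]), ([174.2, 144.1], [163, 131, 17, 22, 103]), ([301.8, 176.5], [296, 173, 13, 9, 75]), ([360.5, 197.9], [351, 191, 20, 14, 179])]
T white [([438.8, 149.7], [415, 128, 48, 44, 1536])]
S white [([257.3, 311.8], [232, 281, 49, 65, 2631])]
T blue [([181.8, 81.7], [156, 59, 38, 34, 280]), ([196.6, 94.7], [187, 84, 16, 18, 36]), ([215.3, 192.9], [204, 189, 23, 9, 152]), ([409.1, 220.5], [389, 203, 40, 36, 1122])]
S blue [([407.6, 150.9], [402, 133, 13, 38, 290]), ([75.6, 151.5], [49, 138, 55, 29, 758]), ([531.8, 224.6], [513, 206, 43, 29, 531]), ([245.4, 249.9], [225, 226, 41, 50, 1629]), ([521.5, 251.7], [505, 237, 39, 22, 220])]
```

View pics/crop.png

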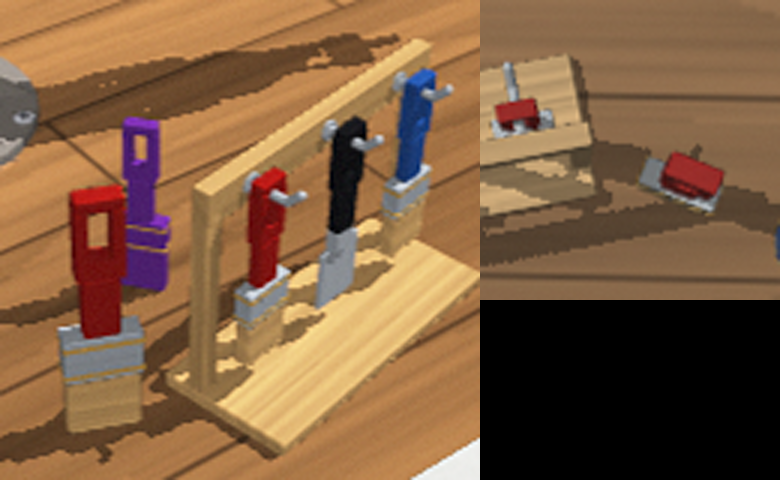

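The crop shows the small red brush hanging on the end hook at scene (358,185) and top (302,177). The larger red brush stands free on the table at scene (303,196), so the hanging one is the target. Next I'll compute positions.

```bash
python3 - <<'E'
from h import *
f=lambda p:np.round(p,4)
L=onz("top",192,210.5,.225);Rr=onz("top",326.5,184.5,.225);d=L-Rr
print("bar",f(L),f(Rr),np.linalg.norm(d),"yaw",np.arctan2(-d[0],d[1]))
h=onz("top",302.2,176.8,.224);print("handle end",f(h))
yaw=np.arctan2(-d[0],d[1]);c,s=np.cos(yaw),np.sin(yaw)
mid=(L+Rr)/2;Rm=np.array([[c,-s],[s,c]]);print("pred",f(mid[:2]+Rm@[30,-100]*np.array(.001)))
print("tri",tri(ray("top",302.2,176.8),ray("scene",359,168)))
# pot: rim ellipse from top view, white bbox
T=cv2.imread("pics/top0.png");g=cv2.cvtColor(T,cv2.COLOR_BGR2HSV)
m=((g[...,1]<40)&(g[...,2]>90)).astype(np.uint8);m[:110]=0;m[190:]=0;m[:,:400]=0;m[:,480:]=0
m=cv2.morphologyEx(m,cv2.MORPH_CLOSE,np.ones((9,9)));cs=max(cv2.findContours(m,0,2)[0],key=cv2.contourArea)
print("enc",cv2.minEnclosingCircle(cs),cv2.boundingRect(cs))
p=onz("top",442,148.5,.095);print("pot rim",f(p)); 
for a in np.arange(0,6.28,.785):print(f(proj("top",p+[.05*np.cos(a),.05*np.sin(a),0])),end=" ")
print("\nscene proj rim",proj("scene",p),"foot",proj("scene",p*[1,1,0]))
print("tin",f(onz("top",409.5,221,.085)),"bigred",f(onz("top",360,196,.2)))
o=bot.get_obs();M=R.from_rotvec(o["ee_rot"]).as_matrix()
print("toolshift to handle",f(M.T@(h+[0,0,.06]-o["position"])*1000), "tool yaw",np.arctan2(M[1,1],M[0,1]),"bar dir",np.arctan2(d[1],d[0]))
E
```

```text
bar [0.4664 0.2749 0.225 ] [ 0.5277 -0.0142  0.225 ] 0.2956024018870196 yaw 0.20888285460304204
handle end [0.5436 0.0387 0.224 ]
pred [0.5471 0.0387]
tri (array([0.54378988, 0.03899525, 0.22484801]), np.float64(0.0008647077565442652))
enc ((438.1685791015625, 150.05429077148438), 24.30664825439453) (415, 128, 48, 44)
pot rim [ 0.6349 -0.2992  0.095 ]
[442.0493 128.5468] [427.69   134.1952] [421.6803 148.2075] [427.5537 162.4418] [441.9327 168.5524] [456.386  162.9045] [462.3951 148.819 ] [456.4601 134.5977] 
scene proj rim [255.42538208 297.83599256] foot [259.05826312 326.26959733]
tin [ 0.454  -0.2222  0.085 ] bigred [ 0.5058 -0.089   0.2   ]
toolshift to handle [-506.7251 -474.0951  -78.5386] tool yaw 1.26489798958968 bar dir 1.7796791813979387
```

```bash
python3 -m pendant '[{"hand":60,"dz":-40,"turn":-0.12},{"hand":60,"dz":-80,"turn":-0.24},{"hand":60,"dz":-95,"dx":-25,"dy":-24,"turn":-0.36},{"hand":60,"dz":-95,"dx":-53,"dy":-50,"turn":-0.48},{"hand":60,"dz":-95,"dx":-81,"dy":-76,"turn":-0.515},{"hand":60,"dz":-95,"dx":-109,"dy":-102,"turn":-0.515},{"hand":60,"dz":-95,"dx":-137,"dy":-128,"turn":-0.515},{"hand":60,"dz":-95,"dx":-165,"dy":-154,"turn":-0.515},{"hand":60,"dz":-95,"dx":-193,"dy":-180,"turn":-0.515},{"hand":60,"dz":-95,"dx":-221,"dy":-206,"turn":-0.515},{"hand":60,"dz":-95,"dx":-249,"dy":-232,"turn":-0.515},{"hand":60,"dz":-95,"dx":-260,"dy":-243,"turn":-0.515}]'
cat > go.py <<'E'
from h import *
import sys
# usage: go.py x y z : tool shift (mm) from present TCP, turn to bar dir
o=bot.get_obs();M=R.from_rotvec(o["ee_rot"]).as_matrix()
t=np.array(list(map(float,sys.argv[1:4])))
print("pos",o["position"].round(4),"shift mm",(M.T@(t-o["position"])*1000).round(1),"tool yaw",np.arctan2(M[1,1],M[0,1]).round(4),"tilt",M[:,2].round(4),"t",o["clock"])
E
python3 go.py .544 .039 .30
```

```text
pos [0.2032 0.6433 0.2049] shift mm [-507.  -473.7  -94.5] tool yaw 1.2649 tilt [-2.0e-04 -1.1e-03 -1.0e+00] t 0.1invalid input
```

```bash
python3 -m pendant '[{"hand":60,"dx":0,"dy":0,"dz":-40,"turn":-0.12}]'; echo; python3 go.py .544 .039 .30
```

```text
clock: 0.18
position: [0.202, 0.6403, 0.2383]
ee_rot: [-0.295, -3.126, 0.018]
ft_force: [0.5, 0.2, -0.5]
opening: 0.96
grasp_force: 0.0

pos [0.202  0.6403 0.2383] shift mm [-448.3 -527.5  -55.8] tool yaw 1.3828 tilt [-0.0024 -0.0112 -0.9999] t 0.1833
```

```bash
python3 -m pendant '[{"hand":60,"dx":0,"dy":0,"dz":-40,"turn":-0.12},{"hand":60,"dx":-20,"dy":-24,"dz":-55,"turn":-0.24},{"hand":60,"dx":-45,"dy":-53,"dz":-55,"turn":-0.36},{"hand":60,"dx":-70,"dy":-82,"dz":-55,"turn":-0.395},{"hand":60,"dx":-95,"dy":-112,"dz":-55,"turn":-0.395},{"hand":60,"dx":-120,"dy":-141,"dz":-55,"turn":-0.395},{"hand":60,"dx":-145,"dy":-171,"dz":-55,"turn":-0.395},{"hand":60,"dx":-170,"dy":-200,"dz":-55,"turn":-0.395},{"hand":60,"dx":-195,"dy":-229,"dz":-55,"turn":-0.395},{"hand":60,"dx":-220,"dy":-259,"dz":-55,"turn":-0.395},{"hand":60,"dx":-240,"dy":-282,"dz":-55,"turn":-0.395},{"hand":60,"dx":-250,"dy":-294,"dz":-55,"turn":-0.395}]'
python3 go.py .544 .039 .30
```

```text
clock: 1.18
position: [0.3964, 0.3047, 0.3006]
ee_rot: [-0.322, 3.125, -0.001]
ft_force: [0.9, -0.0, -0.5]
opening: 0.638
grasp_force: 0.0
pos [0.3964 0.3047 0.3006] shift mm [ -90.4 -290.2    0.7] tool yaw 1.776 tilt [ 3.e-04 -4.e-04 -1.e+00] t 1.1833
```

```bash
python3 -m pendant '[{"hand":60,"dx":-11,"dy":-35,"dz":0,"turn":0},{"hand":60,"dx":-22,"dy":-70,"dz":0,"turn":0},{"hand":60,"dx":-33,"dy":-105,"dz":0,"turn":0},{"hand":60,"dx":-44,"dy":-140,"dz":0,"turn":0},{"hand":60,"dx":-55,"dy":-175,"dz":0,"turn":0},{"hand":60,"dx":-66,"dy":-210,"dz":0,"turn":0},{"hand":60,"dx":-77,"dy":-245,"dz":0,"turn":0},{"hand":60,"dx":-86,"dy":-275,"dz":0,"turn":0},{"hand":60,"dx":-90,"dy":-290,"dz":0,"turn":0},{"hand":60,"dx":-90,"dy":-290,"dz":0,"turn":0},{"hand":60,"dx":-90,"dy":-290,"dz":0,"turn":0}]'
python3 go.py .544 .039 .30
python3 - <<'E'
from h import *
import json
m=bot.camera_model("wrist");save("wrist","w1.png");print(np.round(m["cam_to_world"],3).tolist())
m["cam_to_world"]=np.array(m["cam_to_world"]).tolist();json.dump(m,open("w1.json","w"))
print(proj("wrist",[.544,.039,.224],m))
E
```

```text
clock: 2.1
position: [0.5428, 0.043, 0.3001]
ee_rot: [0.325, -3.124, 0.0]
ft_force: [-0.5, 0.0, -0.1]
opening: 0.639
grasp_force: 0.0
pos [0.5428 0.043  0.3001] shift mm [-0.4 -4.1  0.1] tool yaw 1.7782 tilt [-7.e-04 -3.e-04 -1.e+00] t 2.1
[[-0.206, 0.951, 0.231, 0.475], [0.979, 0.2, 0.049, 0.03], [0.0, 0.236, -0.972, 0.479], [0.0, 0.0, 0.0, 1.0]]
[312.89452268 203.06462702]
```

View pics/w1.png

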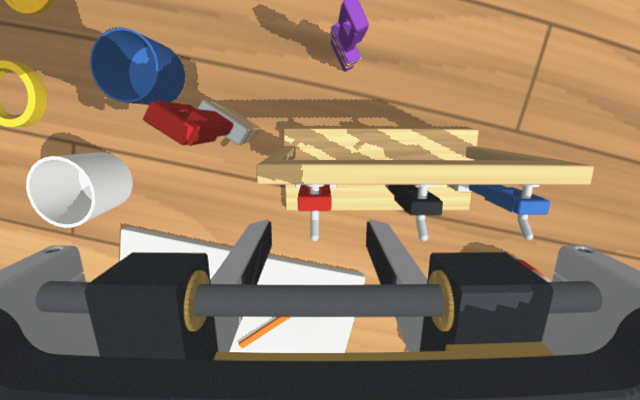

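The wrist view shows the red handle end at about (315,200). The hook runs down to (316,238), the crossbar is level with the picture, and the fingers at x≈250 and x≈385 straddle the brush. Refining from the red mask.

```bash
python3 - <<'E'
from h import *
import json
m=json.load(open("w1.json"));W=cv2.imread("pics/w1.png")
h=cv2.cvtColor(W,cv2.COLOR_BGR2HSV).astype(int);k=(((h[...,0]<6)|(h[...,0]>172))&(h[...,1]>150)&(h[...,2]>150)).astype(np.uint8)
k[:,:285]=0;k[:,345:]=0;k[250:]=0
ys,xs=np.nonzero(k);print(xs.min(),xs.max(),ys.min(),ys.max());r=cv2.minAreaRect(np.stack([xs,ys],1).astype(np.float32));print(r)
for y in range(ys.min(),ys.max()+1):print(y,np.bincount(h[y,xs.min():xs.max()+1,2]).argmax(),(k[y]>0).sum(),end="; ")
P=onz("wrist",(xs.min()+xs.max()+1)/2,r[0][1],.224,m);print("\nend",P.round(4),"width",np.linalg.norm(onz("wrist",xs.max()+1,200,.224,m)-onz("wrist",xs.min(),200,.224,m)))
a,b=onz("wrist",257,183,.225,m),onz("wrist",592,184.5,.225,m);d=b-a;print(a,b,np.linalg.norm(d),np.arctan2(d[1],d[0]))
print("pot rim",onz("wrist",59,191.5,.095,m))
E
```

```text
298 330 192 210
((314.0, 201.0), (18.0, 32.0), 90.0)
192 103 1; 193 105 2; 194 111 1; 195 118 1; 196 151 28; 197 192 33; 198 215 33; 199 219 33; 200 217 33; 201 217 33; 202 217 33; 203 217 33; 204 217 33; 205 217 33; 206 219 33; 207 218 33; 208 219 32; 209 217 32; 210 198 19; 
end [0.5419 0.04   0.224 ] width 0.029001823609660624
[ 0.53608443 -0.01198483  0.225     ] [0.47520821 0.28209584 0.225     ] 0.30031542563879016 1.7749184510655742
pot rim [ 0.6344628  -0.29918623  0.095     ]
```

```bash
python3 -m pendant '[{"hand":60,"dx":0,"dy":-4,"dz":0,"turn":0},{"hand":60,"dx":0,"dy":-4,"dz":20,"turn":0},{"hand":60,"dx":0,"dy":-4,"dz":40,"turn":0},{"hand":60,"dx":0,"dy":-4,"dz":60,"turn":0},{"hand":60,"dx":0,"dy":-4,"dz":75,"turn":0},{"hand":60,"dx":0,"dy":-4,"dz":90,"turn":0},{"hand":60,"dx":0,"dy":-4,"dz":100,"turn":0},{"hand":60,"dx":0,"dy":-4,"dz":109,"turn":0},{"hand":60,"dx":0,"dy":-4,"dz":109,"turn":0},{"hand":60,"dx":0,"dy":-4,"dz":109,"turn":0}]' 20
python3 go.py .544 .0395 .191
python3 -c "
from h import *
save('wrist','w2.png');save('scene','s2.png')
a=cv2.imread('pics/w2.png')[100:340,150:500];b=cv2.resize(cv2.imread('pics/s2.png')[100:280,280:460],(360,360))
c=np.zeros((360,720,3),np.uint8);c[:240,:350]=a;c[:,360:]=b;cv2.imwrite('pics/c2.png',c)"
```

```text
clock: 2.98
position: [0.5437, 0.0399, 0.1916]
ee_rot: [0.329, -3.124, 0.0]
ft_force: [-0.0, -0.2, 0.2]
opening: 0.641
grasp_force: 0.0
pos [0.5437 0.0399 0.1916] shift mm [-0.3 -0.4  0.6] tool yaw 1.7804 tilt [-2.e-04 -1.e-04 -1.e+00] t 2.9833
```

View pics/c2.png

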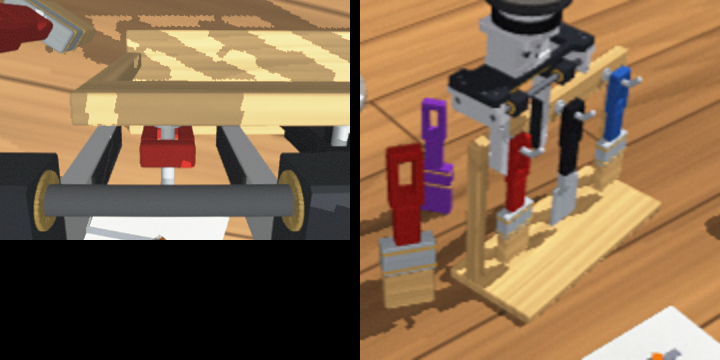

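The fingers straddle the red handle: in the left crop it is at (167,148), between fingers at x≈100 and x≈235. Closing.

```bash
python3 -m pendant '[{"hand":22,"dx":0,"dy":0,"dz":0,"turn":0},{"hand":22,"dx":0,"dy":0,"dz":0,"turn":0},{"hand":22,"dx":0,"dy":0,"dz":0,"turn":0},{"hand":22,"dx":0,"dy":0,"dz":0,"turn":0},{"hand":22,"dx":0,"dy":0,"dz":0,"turn":0},{"hand":22,"dx":0,"dy":0,"dz":0,"turn":0},{"hand":22,"dx":0,"dy":0,"dz":0,"turn":0},{"hand":22,"dx":0,"dy":0,"dz":0,"turn":0}]' 30
```

```text
clock: 3.75
position: [0.5438, 0.0396, 0.1916]
ee_rot: [-0.328, 3.124, -0.0]
ft_force: [-0.6, -0.2, 2.4]
opening: 0.316
grasp_force: 30.0
```

```bash
python3 -m pendant '[{"hand":22,"dx":0,"dy":0,"dz":-5,"turn":0},{"hand":22,"dx":0,"dy":0,"dz":-10,"turn":0},{"hand":22,"dx":0,"dy":0,"dz":-15,"turn":0},{"hand":22,"dx":0,"dy":0,"dz":-19,"turn":0},{"hand":22,"dx":0,"dy":0,"dz":-19,"turn":0},{"hand":22,"dx":0,"dy":0,"dz":-19,"turn":0}]' 
python3 go.py .544 .0395 .210
python3 -c "
from h import *
save('wrist','w3.png');save('scene','s3.png')
a=cv2.imread('pics/w3.png')[100:340,150:500];b=cv2.resize(cv2.imread('pics/s3.png')[140:260,320:440],(360,360))
c=np.zeros((360,720,3),np.uint8);c[:240,:350]=a;c[:,360:]=b;cv2.imwrite('pics/c3.png',c)"
```

```text
clock: 4.25
position: [0.5438, 0.0397, 0.2108]
ee_rot: [-0.328, 3.124, 0.0]
ft_force: [0.2, -0.3, -1.9]
opening: 0.316
grasp_force: 30.0
pos [0.5438 0.0397 0.2108] shift mm [-0.2 -0.2  0.8] tool yaw 1.78 tilt [ 5.e-04  2.e-04 -1.e+00] t 4.25
```

View pics/c3.png

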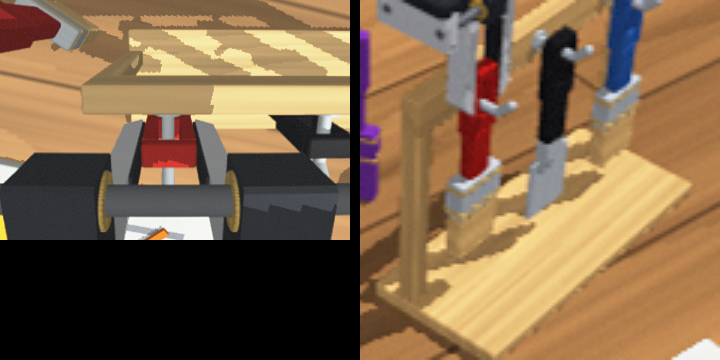

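The brush came up with the fingers, and the hook sits low in the slot at right crop (490,105). Next, straight out along the rack's +x.

```bash
python3 -m pendant '[{"hand":22,"dx":-7,"dy":0,"dz":0,"turn":0},{"hand":22,"dx":-14,"dy":0,"dz":0,"turn":0},{"hand":22,"dx":-21,"dy":0,"dz":0,"turn":0},{"hand":22,"dx":-28,"dy":0,"dz":0,"turn":0},{"hand":22,"dx":-28,"dy":0,"dz":0,"turn":0}]'
python3 -m pendant '[{"hand":22,"dx":-8,"dy":0,"dz":0,"turn":0},{"hand":22,"dx":-18,"dy":0,"dz":0,"turn":0},{"hand":22,"dx":-28,"dy":0,"dz":0,"turn":0},{"hand":22,"dx":-38,"dy":0,"dz":0,"turn":0},{"hand":22,"dx":-46,"dy":0,"dz":0,"turn":0},{"hand":22,"dx":-52,"dy":0,"dz":0,"turn":0},{"hand":22,"dx":-52,"dy":0,"dz":0,"turn":0}]'
python3 go.py .6345 -.299 .28
```

```text
clock: 4.77
position: [0.5724, 0.0459, 0.2102]
ee_rot: [-0.329, 3.124, -0.001]
ft_force: [-0.9, -0.2, -1.7]
opening: 0.319
grasp_force: 30.0
clock: 5.35
position: [0.623, 0.0565, 0.2102]
ee_rot: [0.328, -3.124, 0.001]
ft_force: [-0.8, 0.2, -1.4]
opening: 0.313
grasp_force: 30.0
pos [0.623  0.0565 0.2102] shift mm [  62.6 -350.2  -69.7] tool yaw 1.7802 tilt [-1.e-04 -5.e-04 -1.e+00] t 5.35
```

The brush is off the hook with only small forces. Raising it and carrying it to the pot.

```bash
python3 -m pendant '[{"hand":22,"dx":0,"dy":0,"dz":-20,"turn":0},{"hand":22,"dx":0,"dy":0,"dz":-45,"turn":0},{"hand":22,"dx":0,"dy":-10,"dz":-65,"turn":0},{"hand":22,"dx":4,"dy":-35,"dz":-70,"turn":0},{"hand":22,"dx":9,"dy":-65,"dz":-70,"turn":0},{"hand":22,"dx":14,"dy":-97,"dz":-70,"turn":0},{"hand":22,"dx":20,"dy":-130,"dz":-70,"turn":0},{"hand":22,"dx":26,"dy":-163,"dz":-70,"turn":0},{"hand":22,"dx":32,"dy":-196,"dz":-70,"turn":0},{"hand":22,"dx":38,"dy":-229,"dz":-70,"turn":0},{"hand":22,"dx":44,"dy":-260,"dz":-70,"turn":0},{"hand":22,"dx":50,"dy":-285,"dz":-70,"turn":0}]'
python3 -m pendant '[{"hand":22,"dx":4,"dy":-25,"dz":0,"turn":0},{"hand":22,"dx":8,"dy":-45,"dz":0,"turn":0},{"hand":22,"dx":11,"dy":-58,"dz":0,"turn":0},{"hand":22,"dx":13,"dy":-65,"dz":0,"turn":0},{"hand":22,"dx":13,"dy":-65,"dz":0,"turn":0},{"hand":22,"dx":13,"dy":-65,"dz":0,"turn":0},{"hand":22,"dx":13,"dy":-65,"dz":0,"turn":0}]'
python3 go.py .6345 -.299 .28
python3 -c "
from h import *
save('top','t4.png');save('scene','s4.png')
a=cv2.resize(cv2.imread('pics/t4.png')[90:230,290:500],(420,280));b=cv2.resize(cv2.imread('pics/s4.png')[140:360,180:370],(380,440))
c=np.zeros((440,800,3),np.uint8);c[:280,:420]=a;c[:,420:]=b;cv2.imwrite('pics/c4.png',c)
print(proj('scene',[.6345,-.299,.133]))"
```

```text
clock: 6.35
position: [0.6315, -0.2357, 0.2806]
ee_rot: [0.326, -3.124, 0.001]
ft_force: [0.5, 0.1, -0.6]
opening: 0.317
grasp_force: 30.0
clock: 6.93
position: [0.6334, -0.2976, 0.2804]
ee_rot: [-0.33, 3.124, 0.001]
ft_force: [-0.1, 0.4, -1.6]
opening: 0.321
grasp_force: 30.0
pos [ 0.6334 -0.2976  0.2804] shift mm [-0.8 -1.6  0.4] tool yaw 1.7815 tilt [ 0.e+00  7.e-04 -1.e+00] t 6.9333
[253.85006019 285.31771385]
```

View pics/c4.png

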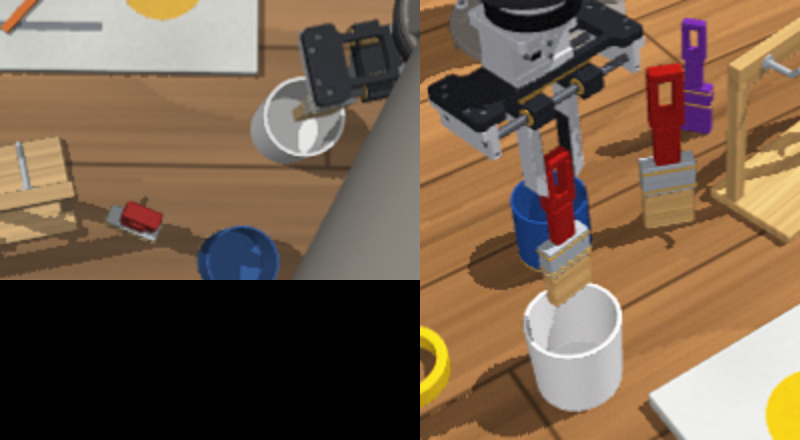

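```bash
python3 - <<'E'
from h import *
for z in(.313,.255,.211,.133):print(z,proj("scene",[.6334,-.2976,z]).round(1),proj("top",[.6334,-.2976,z]).round(1))
S=cv2.imread("pics/s4.png");h=cv2.cvtColor(S,cv2.COLOR_BGR2HSV).astype(int)
k=((h[...,0]<5)|(h[...,0]>172))&(h[...,1]>170)&(h[...,2]>70);k[:,280:]=0;k[:,230:]&=True
for y in range(210,265,6):
    x=np.nonzero(k[y,230:280])[0]+230
    if len(x):print(y,x.min(),x.max(),x.mean())
print(proj("top",[.6334+.025*-.208,-.2976+.025*.978,.133]),proj("top",[.6334-.025*-.208,-.2976-.025*.978,.133]))
T=cv2.imread("pics/t4.png");cv2.imwrite("pics/c5.png",cv2.resize(T[115:175,410:490],(800,600),interpolation=cv2.INTER_CUBIC))
E
```

```text
0.313 [245.7 216.8] [473.6 128.2]
0.255 [248.6 240.5] [463.4 134.8]
0.211 [250.7 257.3] [456.5 139.2]
0.133 [254.2 284.7] [445.9 146.1]
216 245 254 249.5
222 243 255 249.0
228 244 256 250.45454545454547
234 244 256 250.0
240 241 255 248.0
246 244 255 249.5
252 244 256 250.0
258 245 254 249.5
[435.57364662 148.13557375] [456.2778355  144.08689028]
```

View pics/c5.png

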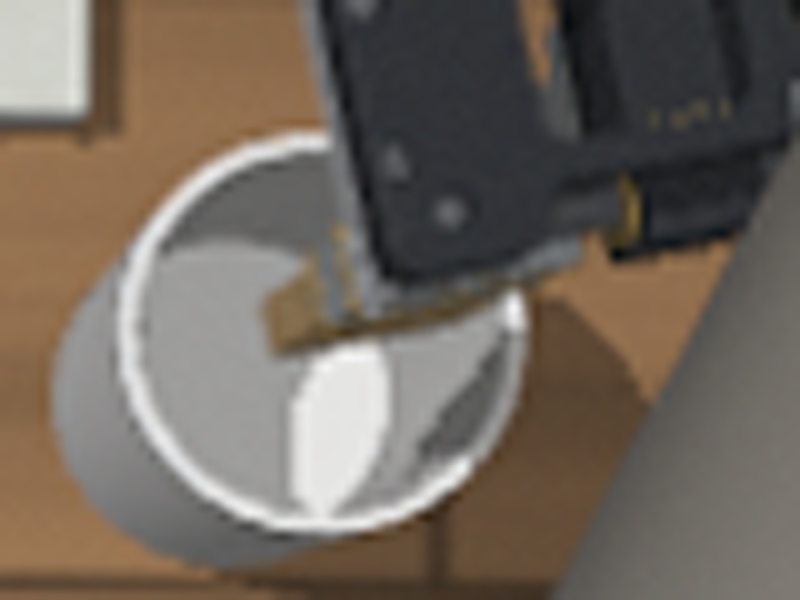

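The crop shows the bristle corner at about (437.5,148.5) in the top view. It was predicted at (436,148), so the brush is vertical and over the pot. Lowering.

```bash
python3 -m pendant '[{"hand":22,"dx":-1,"dy":-1,"dz":15,"turn":0},{"hand":22,"dx":-1,"dy":-1,"dz":35,"turn":0},{"hand":22,"dx":-1,"dy":-1,"dz":55,"turn":0},{"hand":22,"dx":-1,"dy":-1,"dz":75,"turn":0},{"hand":22,"dx":-1,"dy":-1,"dz":92,"turn":0},{"hand":22,"dx":-1,"dy":-1,"dz":105,"turn":0},{"hand":22,"dx":-1,"dy":-1,"dz":115,"turn":0},{"hand":22,"dx":-1,"dy":-1,"dz":120,"turn":0},{"hand":22,"dx":-1,"dy":-1,"dz":122,"turn":0},{"hand":22,"dx":-1,"dy":-1,"dz":122,"turn":0},{"hand":22,"dx":-1,"dy":-1,"dz":122,"turn":0}]'
python3 -m pendant '[{"hand":22,"dx":0,"dy":0,"dz":1,"turn":0},{"hand":22,"dx":0,"dy":0,"dz":2,"turn":0},{"hand":22,"dx":0,"dy":0,"dz":3,"turn":0},{"hand":22,"dx":0,"dy":0,"dz":3,"turn":0}]'
```

```text
clock: 7.95
position: [0.6345, -0.3002, 0.1593]
ee_rot: [-0.328, 3.124, -0.001]
ft_force: [-0.3, -0.3, -1.2]
opening: 0.314
grasp_force: 30.0
clock: 8.28
position: [0.6341, -0.3, 0.1555]
ee_rot: [0.328, -3.124, 0.0]
ft_force: [0.8, 0.7, -1.7]
opening: 0.316
grasp_force: 30.0
```

```bash
python3 -m pendant '[{"hand":22,"dx":0,"dy":0,"dz":1,"turn":0},{"hand":22,"dx":0,"dy":0,"dz":1.5,"turn":0},{"hand":22,"dx":0,"dy":0,"dz":1.5,"turn":0}]'
python3 -m pendant '[{"hand":22,"dx":0,"dy":0,"dz":0.5,"turn":0},{"hand":22,"dx":0,"dy":0,"dz":1,"turn":0},{"hand":22,"dx":0,"dy":0,"dz":1,"turn":0}]'
```

```text
clock: 8.53
position: [0.6341, -0.3, 0.1539]
ee_rot: [0.328, -3.124, -0.0]
ft_force: [-0.2, -0.3, -0.9]
opening: 0.318
grasp_force: 30.0
clock: 8.78
position: [0.6344, -0.3001, 0.1537]
ee_rot: [-0.328, 3.124, -0.0]
ft_force: [-2.6, 1.4, 6.6]
opening: 0.315
grasp_force: 30.0
```

Contact with the pot floor at +6.6 N. Easing off, then opening gently and looking.

```bash
python3 -m pendant '[{"hand":26,"dx":0,"dy":0,"dz":-0.5,"turn":0},{"hand":30,"dx":0,"dy":0,"dz":-0.5,"turn":0},{"hand":32,"dx":0,"dy":0,"dz":-0.5,"turn":0},{"hand":35,"dx":0,"dy":0,"dz":-0.5,"turn":0},{"hand":40,"dx":0,"dy":0,"dz":-0.5,"turn":0},{"hand":48,"dx":0,"dy":0,"dz":-0.5,"turn":0},{"hand":56,"dx":0,"dy":0,"dz":-0.5,"turn":0},{"hand":60,"dx":0,"dy":0,"dz":-0.5,"turn":0},{"hand":60,"dx":0,"dy":0,"dz":-0.5,"turn":0},{"hand":60,"dx":0,"dy":0,"dz":-0.5,"turn":0}]' 10
python3 -c "
from h import *
save('wrist','w6.png');save('scene','s6.png')
a=cv2.imread('pics/w6.png')[100:360,150:550];b=cv2.resize(cv2.imread('pics/s6.png')[140:360,180:370],(380,440))
c=np.zeros((440,800,3),np.uint8);c[:260,:400]=a;c[:,420:]=b;cv2.imwrite('pics/c6.png',c)"
```

```text
clock: 9.62
position: [0.6341, -0.3, 0.1535]
ee_rot: [0.328, -3.124, 0.0]
ft_force: [-0.6, -0.4, -0.3]
opening: 0.634
grasp_force: 0.0
```

View pics/c6.png

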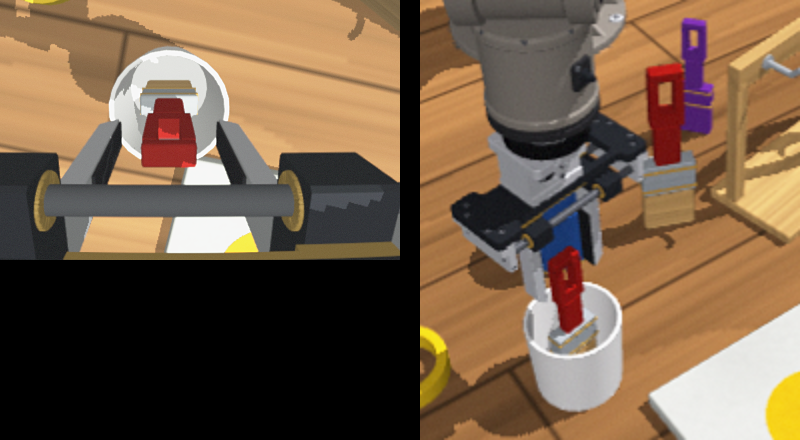

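The brush stands upright in the pot, handle at right crop (567,285), and the fingers are clear on both sides. Retreating straight up.

```bash
python3 -m pendant '[{"hand":60,"dx":0,"dy":0,"dz":-10,"turn":0},{"hand":60,"dx":0,"dy":0,"dz":-25,"turn":0},{"hand":60,"dx":0,"dy":0,"dz":-45,"turn":0},{"hand":60,"dx":0,"dy":0,"dz":-70,"turn":0},{"hand":60,"dx":0,"dy":0,"dz":-95,"turn":0},{"hand":60,"dx":0,"dy":0,"dz":-120,"turn":0},{"hand":60,"dx":0,"dy":0,"dz":-140,"turn":0},{"hand":60,"dx":0,"dy":0,"dz":-150,"turn":0},{"hand":60,"dx":0,"dy":0,"dz":-150,"turn":0},{"hand":60,"dx":0,"dy":0,"dz":-150,"turn":0}]'
python3 -c "
from h import *
save('scene','s7.png')"
```

```text
clock: 10.55
position: [0.6341, -0.2999, 0.3033]
ee_rot: [-0.328, 3.124, 0.0]
ft_force: [0.2, 0.4, -0.6]
opening: 0.637
grasp_force: 0.0
```

View pics/s7.png

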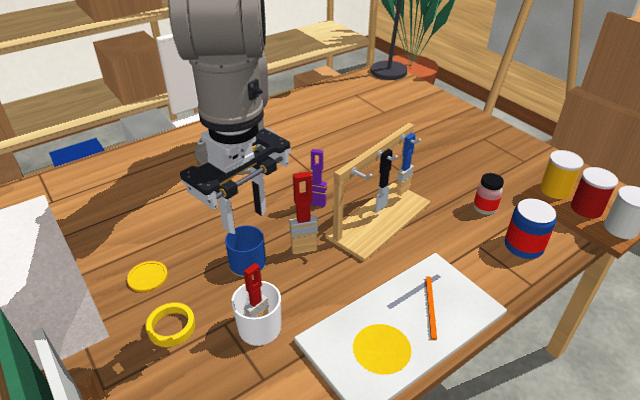

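The brush stands in the pot at (255,295). The scraper (385,180) and the blue brush (407,155) still hang on their hooks. The pot (257,312) and tin (245,250) are where they were, and the gripper is clear.

```bash
python3 -c "
from bench import bot
print(bot.sign_off())"
```

```text
the job is handed in; nothing more can be done
None
```

The red brush is off its hook and standing bristles down in the white rinse pot; the other two tools, the pot and the tin look unmoved in the last picture, and the job was handed in at about 10.6 s.

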